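# Sort the tube racks by the grip of their feet

## Robot

A 6-joint arm with a two-finger parallel gripper is mounted at the origin on the work surface. World frame = base frame: x ahead of the robot, y to its left, z up, the work surface at z = 0. Lengths are in m, angles in rad, forces in N, time in s.
With the tool pointing down it reaches from about 0.4 to 0.825 m from the base axis. Payload 7 kg.
Tool frame: the origin (TCP) lies on the centre line of the jaws, within the pads' length; the fingertips stand 25 mm ahead of it and the grasp point (between the pads) lies 6 mm ahead of it; z points along the fingers, y is the direction in which the jaws open and shut (so a half turn about z gives the same grasp; the last joint's range is limited). The gripper opens to 88 mm and grips with 3 to 60 N. Pads are 19 mm wide; open, the fingers measure 130 mm over their backs; the gripper's body (78 mm by 193 mm) begins 47 mm behind the grasp point.
Start: joints at [1.587, 0.359, 0.012, 0, -1.224, -0.288], TCP at [0.181, 0.65, 0.252] pointing down, gripper open.
Joint ranges: [-3.07, 3.07], [-1.43, 2.12], [-1.02, 1.25], [-3.03, 1.67], [-3.05, -0], [-3.03, 3.03]. Speed limits (rad/s): [2.39, 2.39, 3.01, 3.14, 3.14, 3.14].

## Interface

Orientations are given as [roll, pitch, yaw] about the fixed x, y, z axes, in that order (R = Rz(yaw) Ry(pitch) Rx(roll)).
In Python, from station import * gives the robot as it stands. The module is installed in compiled form; this text tells all that it offers.
- The arm moves only by the tool step_arm, never from a script. Its argument "commands" is text: rows parted by semicolons, each of 6 numbers parted by spaces: the shift along the tool's x, y, z in mm, then the turn, a rotation vector about the tool's x, y, z in rad. A call has 1 to 8 rows; each row shifts and turns the commanded pose from where the row before left it, along the tool's axes as they then stand; what a row does not reach is not made up. A row lasts 1/8 s, in which the tool goes at most 62.5 mm and 10.7 degrees, less where a joint would pass 70% of its speed; a pose out of reach is approached as far as the arm can. A call is refused whole if a number of a shift passes 62.5 or a number of a turn 0.188, either way. A call with a gripper value outside its range is refused whole. "jaw" is the finger opening in mm, from 0 to 87.6, set as the call begins (left out, the last holds). The fingers move at their own pace and stop on an object; "grip_force" is the grip in N (left out, the last holds). Time passes only in rows, so rows that do not move let the fingers close. It gives the time, the measured TCP pose, the force and the opening at its end, in the units of the state.
- get_state(): the state, without advancing time (a new reading comes with each control period).
- grab_frame(name): name is "scene" or "top" or "wrist"; returns a dict with "frame" (420x560x3 uint8, red, green, blue), "fovy" (degrees; the focal length in pixels is half the picture's height over the tangent of half this angle, whatever the lens; pixels are square), "cx", "cy" (the principal point, pixels), "rvec" (rotation vector, rad) and "tvec" (3), from world to camera coordinates, as OpenCV has them; the wrist camera has in their place "tool_from_camera" (4x4, takes a point from camera to tool coordinates, whose origin is the TCP and whose axes are the flange's). Camera axes: x right, y down, z forward; pixel columns grow to the right and rows downward; lengths in m; the calibration is good to about 2 mm. A picture is of the moment at which its call begins: read the wrist's pose just before it. There is no depth.
- job_done(): hands the job in, once; it reports no verdict.
Trained networks look in a picture, given as the dict that the camera call returned (one of the last four; its "shot" number tells which), for a name from the list of things; names that differ only in an ending like _2 or _b are one class to them, and where a whole thing is asked for, a point or a joint stands for the part that bears it (a point fixed in the world has none). Each returns a list of dicts, best first, with "conf" (0 to 1); they miss things now and then, are a little off and sometimes report something else, mostly with a low value. They report only what shows in the picture. A call takes as long as a camera call. They do not tell look-alikes from the thing itself.
- recognise(picture, name): "pixel" ([column, row] in pixels, amid what is visible of it).
The state is a dict: "t": time; "q": joint angles; "qd": joint speeds; "joint_efforts": joint torques, N m; "eef_pos": TCP position; "ee_rot": TCP orientation; "force": force on the tool from outside, world axes, zero at the start; "moment": the same for the moment, N m; "width": finger opening in m.
Only numpy, scipy, OpenCV 4.12 (cv2) and the standard library are available. Lean on these libraries where they do the work, as an engineer would, in place of code of your own. Each camera call takes 0.05 s, during which the arm holds its last target.

## Task

Slide each of the three blue tube racks at least 3 cm along the bench and leave it standing there, feeling how strongly its rubber feet resist; do not press the racks down hard at any time. When all three have been tried, put the rack that grips best in the middle of the orbital shaker's platform and the slipperiest one flat inside the yellow tray, and leave the third standing on the black bench top. Keep all three upright, leave the other things on the bench where they are and let go of everything.

Things in the scene. Friction and masses are not known exactly. Their poses are not given: they have to be found in the camera images.
- rack_a: one of three look-alike blue tube racks: block 96 by 96 mm, dark tube holes in its top, a round white carrying knob (24 mm across, 30 mm tall) upright in the middle. Block top 30 mm and knob top 60 mm above the origin, the centre of the block's underside; z up, x and y along its sides. Its rubber feet hold the underside 3 mm off what it stands on (when lifted they hang 1 mm lower)
- rack_b: second of the three look-alike racks, same shape, size and origin as rack_a. Each weighs about 0.9 kg, the three within 10 % of each other. Each stands on its own captive foot plate, hidden inside the block (base_p: best grip, base_q: middling, base_r: slipperiest); which has which is random. Pushed low on a side a rack slides freely; slid while clamped by the knob it may dig in
- rack_c: third of the three look-alike racks, same shape, size and origin as rack_a. How well a rack's feet grip cannot be seen and follows neither name nor place: slid along the bench, one rack resists with roughly 1 N, one with 2.6 N and one with 5.5 N
- shaker: orbital shaker, fixed: white housing 210 by 200 mm with a flat dark platform 190 by 190 mm on top, platform surface 86 mm above the bench. Origin: centre of its underside on the bench, z up, x and y along its sides
- platform (a point): centre of the shaker platform's top surface, 86 mm above the bench; the platform reaches 95 mm from it along the shaker's x and y
- tray: flat yellow open tray, fixed, 210 by 210 mm, rim 24 mm above the bench, walls 5 mm thick. Origin: centre of its underside, x and y along its sides
- tray_in (a point): centre of the tray's inner floor, 5 mm above the bench; the clear floor is 200 by 200 mm
- bottle_blue: bystander: glass bottle with a blue cap, 76 mm across, 170 mm tall; origin: centre of its underside
- bottle_purple: bystander: glass bottle with a purple cap, 66 mm across, 140 mm tall; origin: centre of its underside
- jar_purple: bystander: small glass jar with a purple cap, 38 mm across, 55 mm tall; origin: centre of its underside
- tip_box: bystander: dark blue pipette-tip box with a white top, 85 by 120 mm, 64 mm tall; origin: centre of its underside
- tube_stand: bystander: bright green open stand with two blue-capped tubes, 70 by 100 mm, 102 mm tall; origin: centre of its underside
- beaker: bystander: small clear plastic beaker, 56 mm across, 60 mm tall; origin: centre of its underside
Mind the look-alikes: they are no part of the job. What is shaped like the rack_b but brown or orange is not meant.

How it is judged:
By the outcome, as a careful person would: the job done as asked, in the order asked, and still so for the second after the job is handed in, with the robot touching nothing.
It also fails if it takes over 72 s, if anything falls off the work surface, if the arm or the gripper's body presses on something with over 40 N, if the wrist force passes 120 N, or if a joint passes its speed limit or range.

## Working session

There is one attempt and no reset: what is moved stays moved. The work goes in short steps, Python scripts to look and compute and a tool call to move; the robot and the scene stay as the last step left them, time stands still between calls to the robot, and variables do not carry over. Pictures are saved under pics/ and viewed, and the job is handed in when it is done.

Besides the shell and the picture viewer there is one more tool, called after "Request:" as name(argument=value, ...) on one line, values as JSON. step_arm: Moves the arm, as the interface text tells. Its arguments: {"type":"object","properties":{"commands":{"type":"string"},"jaw":{"type":"number"},"grip_force":{"type":"number"}},"required":["commands"]}

```bash
mkdir -p pics; cat > h.py <<'E'
from station import *
import numpy as np, cv2
from scipy.spatial.transform import Rotation as R
def save(p,n): cv2.imwrite('pics/'+n,p['frame'][:,:,::-1])
def f(p): return p['frame'].shape[0]/2/np.tan(np.radians(p['fovy'])/2)
def cam(p,st=None):
    if 'rvec' in p and p['rvec'] is not None:
        Rm=cv2.Rodrigues(np.array(p['rvec'],float))[0]; t=np.array(p['tvec'],float).ravel()
        return Rm.T,-Rm.T@t
    T=np.array(p['tool_from_camera']); Rt=R.from_euler('xyz',st['ee_rot']).as_matrix()
    return Rt@T[:3,:3], Rt@T[:3,3]+np.array(st['eef_pos'])
def at_z(p,px,z,st=None):
    Rc,c=cam(p,st); d=Rc@np.array([(px[0]-p['cx'])/f(p),(px[1]-p['cy'])/f(p),1]); return c+d*(z-c[2])/d[2]
def proj(p,X,st=None):
    Rc,c=cam(p,st); v=Rc.T@(np.array(X)-c); return np.array([p['cx']+f(p)*v[0]/v[2],p['cy']+f(p)*v[1]/v[2]])
E
python3 - <<'E'
from h import *
s=get_state();print(s)
for n in ['top','scene','wrist']:
    p=grab_frame(n);save(p,n+'0.png');print(n,{k:v for k,v in p.items() if k!='frame'})
    for o in ['rack_a','shaker','tray']:
        print(o,[(np.round(r['pixel']),round(r['conf'],2)) for r in recognise(p,o)])
E
```

```text
{'t': 0.0, 'q': array([ 1.58712814e+00,  3.59350709e-01,  1.10874761e-02, -3.30017798e-04,
       -1.22408846e+00, -2.88124469e-01]), 'qd': array([-0.00058292, -0.00017337,  0.00052933,  0.0008931 , -0.00163735,
       -0.00030928]), 'joint_efforts': array([-1.53086468e-03, -5.82713270e+01,  2.93062896e+01,  6.99726686e+00,
        6.84000668e-03, -1.57679519e-04]), 'eef_pos': array([0.18110255, 0.64980474, 0.25066213]), 'ee_rot': array([ 3.14001324e+00, -1.44550704e-04, -2.71904925e-01]), 'force': array([-0.24644957, -0.22542671,  0.93937603]), 'moment': array([-0.09896804, -0.05091468, -0.02049034]), 'width': 0.0877771587000287}
top {'fovy': 47.655842793892496, 'cx': 277.3074794990435, 'cy': 206.32690800707564, 'rvec': array([ 2.1354165 , -2.13728569,  0.16600008]), 'tvec': array([-0.00640319,  0.52186142,  1.37806703]), 'shot': 1}
rack_a [(array([380., 286.]), 0.95), (array([172., 138.]), 0.9), (array([336., 209.]), 0.88), (array([220., 199.]), 0.87), (array([147., 299.]), 0.79), (array([273., 205.]), 0.78), (array([200., 279.]), 0.61)]
shaker [(array([133., 223.]), 0.58), (array(
[... 359 characters left out ...]
(array([284., 219.]), 0.76), (array([263., 139.]), 0.72), (array([242., 267.]), 0.65), (array([406., 174.]), 0.58)]
shaker [(array([335., 122.]), 0.57)]
tray [(array([183., 353.]), 0.92)]
wrist {'fovy': 61.76090849784471, 'cx': 275.9584680099496, 'cy': 201.67551833296028, 'tool_from_camera': array([[-3.69975777e-04, -9.68722539e-01, -2.48146136e-01,
         6.65561934e-02],
       [ 9.99999762e-01, -5.02790240e-04,  4.71853202e-04,
        -1.73079665e-03],
       [-5.81860287e-04, -2.48145903e-01,  9.68722495e-01,
        -1.32764590e-01],
       [ 0.00000000e+00,  0.00000000e+00,  0.00000000e+00,
         1.00000000e+00]]), 'shot': 3}
rack_a [(array([514.,  46.]), 0.74)]
shaker []
tray []
```

View pics/top0.png

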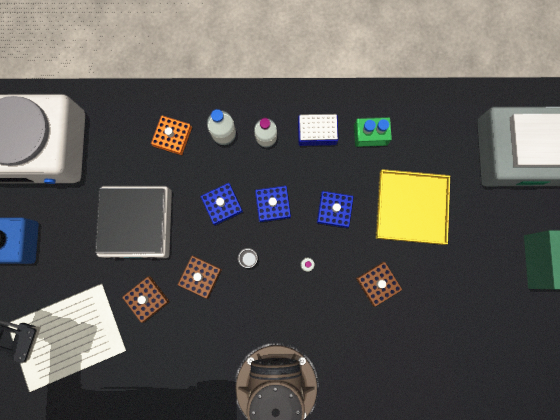

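View pics/scene0.png

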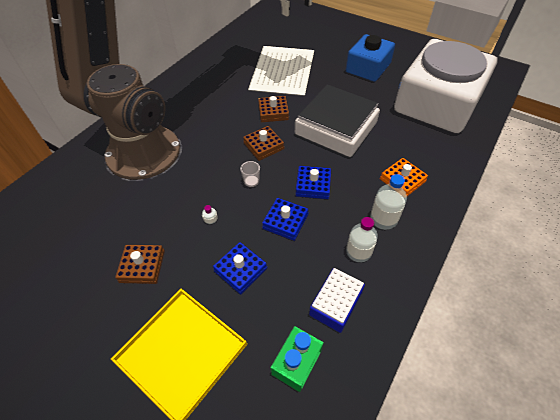

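View pics/wrist0.png

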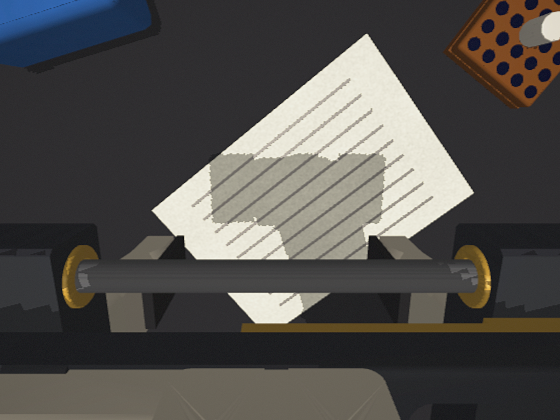

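Three blue racks in the top view, at (220,202), (272,203) and (336,208). The brown ones at (200,278), (145,300), (380,284) and the orange one at (171,134) are look-alikes. The shaker is at (134,222) and the tray at (413,207). Next I measure them by fitting silhouettes.

```bash
cat >> h.py <<'E'
from scipy.optimize import minimize
def boxpts(x,y,yaw,hx,hy,z0,z1):
    c,s=np.cos(yaw),np.sin(yaw)
    return [(x+c*a-s*b,y+s*a+c*b,z) for a in(-hx,hx) for b in(-hy,hy) for z in(z0,z1)]
def fit(p,mask,x,y,yaw,hx,hy,z0,z1,st=None):
    S=8
    m=mask.astype(np.float32)
    def cost(v):
        P=np.array([proj(p,q,st) for q in boxpts(*v,hx,hy,z0,z1)])
        h=cv2.convexHull(P.astype(np.float32))
        im=np.zeros((420*4,560*4),np.uint8); cv2.fillConvexPoly(im,np.round((h*4+1.5)*16).astype(np.int32),255,shift=4)
        im=cv2.resize(im,(560,420),interpolation=cv2.INTER_AREA)/255.
        return np.abs(im-m).sum()
    best=None
    for y0 in yaw:
        r=minimize(cost,[x,y,y0],method='Nelder-Mead',options=dict(initial_simplex=[[x,y,y0],[x+.015,y,y0],[x,y+.015,y0],[x,y,y0+.25]],xatol=1e-4,fatol=.1))
        if best is None or r.fun<best.fun: best=r
    return best.x,best.fun,m.sum()
def comp(mask,px,holes=True):
    m=cv2.morphologyEx(mask.astype(np.uint8),cv2.MORPH_CLOSE,np.ones((3,3)))
    n,l,st,ce=cv2.connectedComponentsWithStats(m)
    i=min((i for i in range(1,n) if st[i,4]>60),key=lambda i:np.hypot(*(ce[i]-px)))
    m=(l==i).astype(np.uint8)
    h=cv2.convexHull(cv2.findContours(m,0,2)[0][0] if 1 else 0)
    o=np.zeros_like(m);cv2.fillConvexPoly(o,h,1);return o
def blue(p):
    F=p['frame'].astype(int);return (F[:,:,2]>70)&(F[:,:,2]>1.6*F[:,:,0])&(F[:,:,2]>1.6*F[:,:,1])
E
python3 - <<'E'
from h import *
p=grab_frame('top');F=p['frame'].astype(int)
for px in [(220,202),(272,203),(336,208)]:
    m=comp(blue(p),px);g=at_z(p,px,.033)
    r=fit(p,m,g[0],g[1],[-.3,0,.3,.6],.048,.048,.003,.033);print('rack',px,np.round(r[0],4),r[1:])
m=comp((F[:,:,0]>150)&(F[:,:,2]<90)&(F[:,:,1]>120),(413,207));g=at_z(p,(413,207),.024)
r=fit(p,m,g[0],g[1],[0,.1,-.1],.105,.105,0,.024);print('tray',r)
for cam_,px in (('top',(134,222)),):
    V=F.max(2); print(F[220,90:180].tolist()); print(F[180:265,130].tolist())
E
```

```text
rack (220, 202) [0.5342 0.1639 0.4498] (np.float64(56.43529411764706), np.float32(1122.0))
rack (272, 203) [0.5351 0.0081 0.136 ] (np.float64(61.22745098039216), np.float32(1122.0))
rack (336, 208) [ 0.5176 -0.1805 -0.1642] (np.float64(51.4313725490196), np.float32(1133.0))
tray (array([ 0.52651124, -0.41996662, -0.08890496]), np.float64(80.31372549019608), np.float32(4943.0))
[[45, 42, 48], [49, 49, 50], [46, 46, 49], [46, 47, 48], [49, 47, 52], [43, 43, 46], [53, 53, 54], [71, 69, 68], [73, 73, 73], [72, 73, 72], [70, 71, 73], [76, 76, 76], [75, 74, 73], [74, 76, 74], [78, 79, 77], [77, 77, 74], [77, 78, 77], [77, 78, 75], [77, 75, 75], [79, 80, 77], [77, 76, 77], [78, 81, 79], [77, 79, 76], [76, 78, 76], [77, 78, 77], [76, 80, 77], [81, 81, 80], [76, 76, 77], [77, 80, 80], [76, 77, 77], [77, 76, 77], [80, 81, 81], [80, 80, 80], [80, 81, 79], [79, 80, 79], [81, 81, 82], [77, 80, 78], [81, 82, 80], [82, 83, 80], [79, 80, 78], [84, 81, 81], [82, 81, 81], [81, 79, 81], [82, 80, 80], [82, 81, 78], [82, 80, 80], [84, 84, 82], [80, 80, 78], [85, 86, 84], [85, 83, 83], [81, 81, 80], [85, 
[... 1074 characters left out ...]
79, 78, 79], [77, 77, 78], [83, 82, 82], [79, 82, 78], [84, 81, 81], [80, 79, 78], [79, 79, 78], [83, 83, 80], [82, 84, 81], [81, 83, 79], [80, 79, 79], [85, 84, 82], [81, 81, 81], [83, 84, 84], [81, 80, 80], [81, 81, 81], [79, 82, 81], [83, 83, 82], [84, 84, 82], [83, 81, 81], [80, 78, 79], [81, 82, 80], [79, 80, 77], [81, 81, 79], [82, 82, 82], [78, 78, 78], [85, 84, 83], [82, 85, 81], [79, 81, 82], [83, 82, 81], [84, 83, 84], [81, 79, 80], [84, 83, 83], [82, 81, 79], [83, 84, 84], [100, 97, 97], [153, 149, 147], [145, 140, 132], [219, 211, 199], [239, 235, 227], [199, 192, 183], [73, 94, 90], [27, 33, 34], [28, 29, 29], [47, 49, 50], [49, 47, 49], [47, 48, 50], [47, 47, 48], [46, 46, 52]]
```

```bash
python3 - <<'E'
import cv2
a=cv2.imread('pics/top0.png');b=a[160:280,85:365];cv2.imwrite('pics/crop.png',cv2.resize(b,(784,336),interpolation=cv2.INTER_CUBIC))
b=a[160:280,85:185];cv2.imwrite('pics/crop2.png',cv2.resize(b,(600,720)[:1]+(600,),interpolation=cv2.INTER_CUBIC))
E
```

```text
(no output)
```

View pics/crop.png

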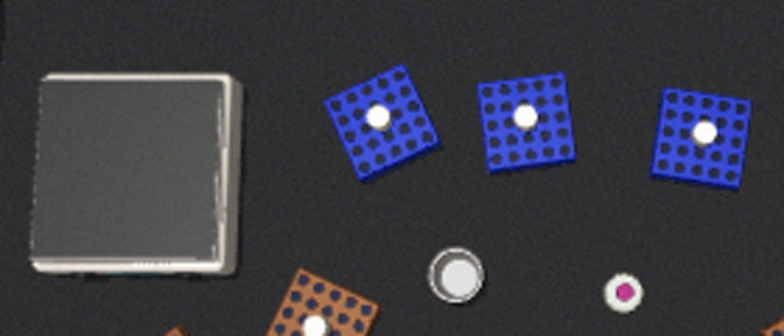

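View pics/crop2.png

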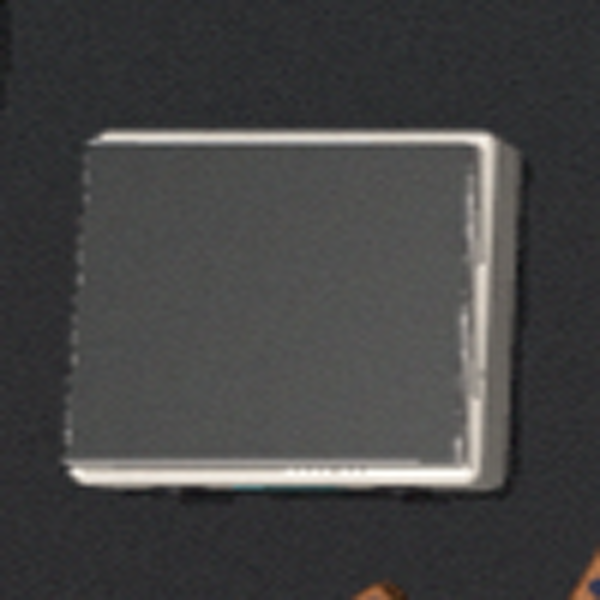

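```bash
python3 - <<'E'
from h import *
p=grab_frame('top');F=p['frame'].astype(int)
C=[]
for c in [(87,143),(473,145),(463,463),(68,460)]:
    C.append(at_z(p,((c[0]+.5)/6+85-.5,(c[1]+.5)/5+160-.5),.086)[:2])
C=np.array(C);print(C,C.mean(0),[np.hypot(*(C[i]-C[i-1])) for i in range(4)], [np.degrees(np.arctan2(*(C[i]-C[i-1])[::-1])) for i in range(4)])
W=F.min(2)>140
n,l,st,ce=cv2.connectedComponentsWithStats(W.astype(np.uint8))
for i in range(1,n):
    if 10<st[i,4]<200: print(np.round(ce[i],1),st[i,4],np.round(at_z(p,ce[i],.063)[:2],4))
# bystanders
for o,z in [('bottle_blue',.17),('bottle_purple',.14),('jar_purple',.055),('tip_box',.064),('tube_stand',.1),('beaker',.06)]:
    for r in recognise(p,o)[:2]: print(o,np.round(r['pixel']),round(r['conf'],2),np.round(at_z(p,r['pixel'],z/2)[:2],3))
E
```

```text
[[0.56887065 0.51228875]
 [0.56741955 0.32456577]
 [0.38270526 0.32238583]
 [0.38456309 0.51044688]] [0.47588964 0.41742181] [np.float64(0.18431676995890633), np.float64(0.18772858461151523), np.float64(0.18472715604829254), np.float64(0.18807022692973976)] [np.float64(0.5725638284263835), np.float64(-90.44288806028132), np.float64(-179.32384336046985), np.float64(89.43400216705656)]
[167.8 130.6] 46 [0.7506 0.3236]
[272.3 201.1] 55 [0.5339 0.0079]
[219.6 201.3] 53 [0.5336 0.1631]
[336.3 206.7] 55 [ 0.517  -0.1804]
[244.2 256.7] 38 [0.3711 0.0888]
[249.3 259.1] 155 [0.3641 0.0742]
[306.9 264.2] 104 [ 0.3493 -0.0923]
[196.8 276.5] 57 [0.3144 0.2246]
[381.5 283.7] 55 [ 0.2939 -0.3052]
[141.2 299.5] 57 [0.2495 0.3816]
[ 12.1 327.2] 13 [0.1726 0.7443]
[ 12.5 335.4] 19 [0.1502 0.741 ]
[249.7 360.1] 38 [0.083  0.0705]
[302.1 360.6] 42 [ 0.0817 -0.0759]
bottle_blue [222. 128.] 0.57 [0.749 0.156]
bottle_purple [267. 132.] 0.65 [0.744 0.025]
jar_purple [307. 264.] 0.71 [ 0.352 -0.095]
tip_box [317. 132.] 0.97 [ 0.756 -0.13 ]
tip_box [274. 203.] 0.65 [0.532 0.003]
tube_stand [372. 133.] 0.88 [ 0.745 -0.296]
beaker [252. 258.] 0.69 [0.37  0.068]
beaker [132. 224.] 0.32 [0.472 0.429]
```

```bash
cat >> h.py <<'E'
def plan(tgts):
    "tgts: list of (x,y,z,yaw,nrows); prints tool-frame rows from the measured pose"
    s=get_state(); P=np.array(s['eef_pos']);yaw=s['ee_rot'][2]
    out=[]
    for x,y,z,w,n in tgts:
        for i in range(n):
            k=n-i; d=(np.array([x,y,z])-P)/k; dw=((w-yaw+np.pi)%(2*np.pi)-np.pi)/k
            c,sn=np.cos(yaw),np.sin(yaw)
            t=np.round([c*d[0]+sn*d[1],sn*d[0]-c*d[1],-d[2]],3); a=round(-dw,2)
            out.append('%d %d %d 0 0 %g'%(*np.round(t*1000),a))
            P=P+np.array([c*t[0]+sn*t[1],sn*t[0]-c*t[1],-t[2]]); yaw-=a
    for i in range(0,len(out),8): print(i//8,'; '.join(out[i:i+8]))
    print('end',np.round(P,4),round(yaw,3),'roll/pitch',np.round(s['ee_rot'][:2],4),'t',s['t'])
E
python3 - <<'E'
from h import *
plan([(.471,.133,.2,.45,13),(.471,.133,.036,.45,4)])
E
```

```text
0 32 32 4 0 0 -0.06; 30 34 4 0 0 -0.06; 28 36 4 0 0 -0.05; 26 37 4 0 0 -0.06; 24 39 4 0 0 -0.05; 22 40 4 0 0 -0.06; 20 41 4 0 0 -0.05; 17 42 4 0 0 -0.06
1 15 43 4 0 0 -0.05; 13 44 4 0 0 -0.06; 10 45 4 0 0 -0.05; 8 45 4 0 0 -0.06; 5 46 4 0 0 -0.05; 0 0 41 0 0 -0; 0 0 41 0 0 -0; 0 0 41 0 0 -0
2 0 0 41 0 0 -0
end [0.4715 0.1328 0.0356] 0.448 roll/pitch [-3.1415  0.    ] t 1.0
```

Request:
step_arm(commands="32 32 4 0 0 -0.06; 30 34 4 0 0 -0.06; 28 36 4 0 0 -0.05; 26 37 4 0 0 -0.06; 24 39 4 0 0 -0.05; 22 40 4 0 0 -0.06; 20 41 4 0 0 -0.05; 17 42 4 0 0 -0.06", jaw=30)

```text
t: 2.0
eef_pos: [0.3598, 0.3317, 0.2198]
ee_rot: [-3.141, -0.001, 0.18]
force: [0.3, 1.3, 1.3]
width: 0.0301
```

Request:
step_arm(commands="15 43 4 0 0 -0.05; 13 44 4 0 0 -0.06; 10 45 4 0 0 -0.05; 8 45 4 0 0 -0.06; 5 46 4 0 0 -0.05; 0 0 40 0 0 0; 0 0 40 0 0 0; 0 0 20 0 0 0")

```text
t: 3.0
eef_pos: [0.4708, 0.1319, 0.0978]
ee_rot: [3.141, 0.002, 0.447]
force: [-0.1, -0.2, 0.1]
width: 0.0299
```

Request:
step_arm(commands="0 0 30 0 0 0; 0 0 28 0 0 0; 0 0 0 0 0 0; 0 0 0 0 0 0")

```text
t: 3.5
eef_pos: [0.4721, 0.1331, 0.0424]
ee_rot: [3.142, -0.001, 0.449]
force: [-0.6, -0.7, 0.1]
width: 0.0304
```

```bash
python3 - <<'E'
from h import *
s=get_state();print(s['eef_pos'],s['ee_rot'],s['force'],s['moment'])
p=grab_frame('scene');save(p,'s1.png')
E
```

```text
[0.4721163  0.13314616 0.04242188] [ 3.14152638e+00 -8.94441688e-04  4.48584794e-01] [-0.62723828 -0.74215861  0.09560655] [-0.05690764 -0.06865989 -0.04988288]
```

View pics/s1.png

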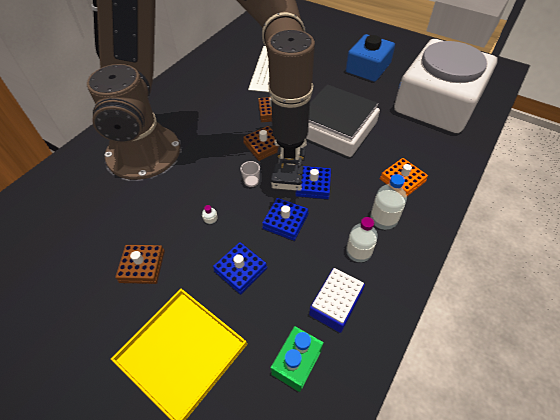

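Request:
step_arm(commands="0 0 6 0 0 0; 4 0 0 0 0 0; 4 0 0 0 0 0; 4 0 0 0 0 0; 4 0 0 0 0 0; 4 0 0 0 0 0")

```text
t: 4.3
eef_pos: [0.4869, 0.1395, 0.0349]
ee_rot: [3.141, 0.006, 0.447]
force: [-8.8, -4.6, 8.0]
width: 0.0299
```

Request:
step_arm(commands="5 0 0 0 0 0; 5 0 0 0 0 0")

```text
t: 4.55
eef_pos: [0.496, 0.1438, 0.0349]
ee_rot: [3.141, 0.006, 0.447]
force: [-8.1, -3.9, 5.8]
width: 0.03
```

Request:
step_arm(commands="5 0 0 0 0 0; 5 0 0 0 0 0")

```text
t: 4.8
eef_pos: [0.505, 0.1481, 0.0349]
ee_rot: [3.141, 0.006, 0.447]
force: [-8.1, -4.0, 6.7]
width: 0.03
```

Request:
step_arm(commands="5 0 0 0 0 0; 5 0 0 0 0 0")

```text
t: 5.05
eef_pos: [0.514, 0.1525, 0.0349]
ee_rot: [3.141, 0.006, 0.447]
force: [-7.8, -3.4, 6.8]
width: 0.03
```

Request:
step_arm(commands="4 0 0 0 0 0")

```text
t: 5.18
eef_pos: [0.5177, 0.1543, 0.0349]
ee_rot: [3.141, 0.006, 0.447]
force: [-8.1, -4.1, 7.5]
width: 0.0301
```

Horizontal about 9 N but with 7 N vertical, so the push is not clean. I'll back off, tare higher and push again.

Request:
step_arm(commands="-6 0 0 0 0 0; 0 0 0 0 0 0; 0 0 0 0 0 0")

```text
t: 5.55
eef_pos: [0.5151, 0.1539, 0.0357]
ee_rot: [-3.141, -0.001, 0.448]
force: [0.1, -0.3, 0.2]
width: 0.0296
```

Request:
step_arm(commands="0 0 -4 0 0 0; 0 0 0 0 0 0; 0 0 0 0 0 0")

```text
t: 5.92
eef_pos: [0.5149, 0.1537, 0.0397]
ee_rot: [-3.142, -0.0, 0.448]
force: [0.9, 0.4, -0.8]
width: 0.0302
```

Request:
step_arm(commands="4 0 0 0 0 0; 4 0 0 0 0 0; 4 0 0 0 0 0")

```text
t: 6.3
eef_pos: [0.523, 0.1569, 0.0389]
ee_rot: [3.141, 0.006, 0.447]
force: [-8.2, -3.7, 7.9]
width: 0.0301
```

Request:
step_arm(commands="4 0 0 0 0 0")

```text
t: 6.42
eef_pos: [0.5266, 0.1586, 0.0389]
ee_rot: [3.141, 0.006, 0.447]
force: [-8.8, -5.0, 7.4]
width: 0.03
```

```bash
python3 - <<'E'
from h import *
s=get_state();print(s['eef_pos'],s['ee_rot'],s['force'],s['moment'])
p=grab_frame('top');save(p,'t1.png')
for px in [(215,190),(272,203),(336,208)]:
    m=comp(blue(p),px);g=at_z(p,px,.033);print(m.sum(), [np.round(x,1) for x in cv2.connectedComponentsWithStats(m)[3][1:]])
im=cv2.imread('pics/t1.png')[140:300,85:365];cv2.imwrite('pics/t1c.png',cv2.resize(im,None,fx=2.8,fy=2.8,interpolation=2))
E
```

```text
[0.52663824 0.15860972 0.03888402] [3.14088007 0.00639054 0.4473165 ] [-8.78120988 -4.96144585  7.40156845] [-1.41301838  2.97273467  0.01323191]
1119 [array([272.4, 203.3])]
1119 [array([272.4, 203.3])]
1130 [array([334.8, 208.8])]
```

View pics/t1c.png

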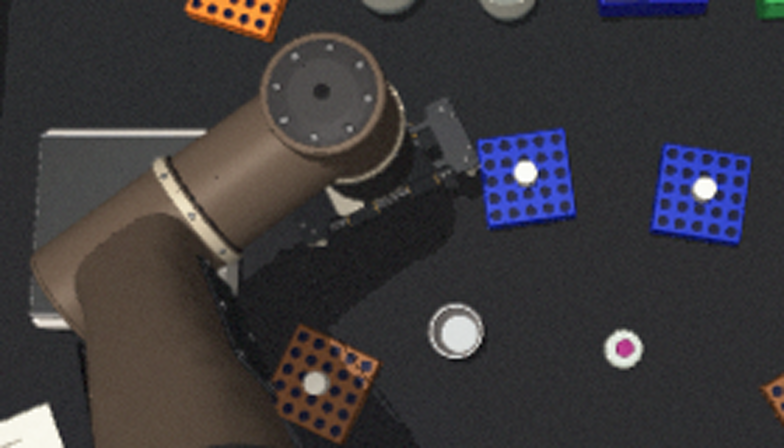

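About 9.5 N with 7.5 N of downward friction load gives µ≈0.6, so roughly 5.3 N under the rack's own weight: probably the best gripper. On to the second rack.

```bash
python3 - <<'E'
from h import *
plan([(.5122,.1524,.039,.448,1),(.5122,.1524,.11,.448,2),(.463,-.002,.11,.136,4),(.463,-.002,.038,.136,2)])
E
```

```text
0 -17 -1 0 0 0 -0; 0 0 -36 0 0 -0; 0 0 -35 0 0 -0; -28 30 0 0 0 0.08; -25 32 0 0 0 0.08; -23 33 0 0 0 0.08; -19 35 0 0 0 0.07; 0 0 36 0 0 0
1 0 0 36 0 0 0
end [ 0.4635 -0.0018  0.0379] 0.138 roll/pitch [3.1409 0.0054] t 6.475
```

Request:
step_arm(commands="-17 0 0 0 0 0; 0 0 -36 0 0 0; 0 0 -36 0 0 0; -28 30 0 0 0 0.08; -25 32 0 0 0 0.08; -23 33 0 0 0 0.08; -19 35 0 0 0 0.07; 0 0 0 0 0 0")

```text
t: 7.48
eef_pos: [0.4649, -0.0031, 0.1116]
ee_rot: [-3.142, 0.0, 0.135]
force: [0.8, 0.7, 0.4]
width: 0.0298
```

Request:
step_arm(commands="0 0 36 0 0 0; 0 0 36 0 0 0; 0 0 0 0 0 0; 0 0 0 0 0 0")

```text
t: 7.98
eef_pos: [0.4667, -0.0007, 0.0404]
ee_rot: [3.141, -0.001, 0.139]
force: [1.0, 0.1, 0.8]
width: 0.0303
```

Request:
step_arm(commands="4 0 0 0 0 0; 4 0 0 0 0 0; 4 0 0 0 0 0; 4 0 0 0 0 0; 4 0 0 0 0 0")

```text
t: 8.6
eef_pos: [0.4842, 0.0009, 0.0394]
ee_rot: [3.141, 0.003, 0.138]
force: [-5.4, -0.6, 3.9]
width: 0.0298
```

Request:
step_arm(commands="5 0 0 0 0 0; 5 0 0 0 0 0")

```text
t: 8.85
eef_pos: [0.4942, 0.0023, 0.0394]
ee_rot: [3.141, 0.003, 0.138]
force: [-5.4, -1.1, 4.1]
width: 0.0304
```

Request:
step_arm(commands="5 0 0 0 0 0; 5 0 0 0 0 0")

```text
t: 9.1
eef_pos: [0.5041, 0.0036, 0.0394]
ee_rot: [3.141, 0.003, 0.138]
force: [-6.2, -0.7, 5.2]
width: 0.0301
```

Request:
step_arm(commands="5 0 0 0 0 0; 5 0 0 0 0 0")

```text
t: 9.35
eef_pos: [0.514, 0.005, 0.0394]
ee_rot: [3.141, 0.003, 0.138]
force: [-4.9, -0.3, 4.4]
width: 0.0299
```

Request:
step_arm(commands="5 0 0 0 0 0")

```text
t: 9.48
eef_pos: [0.519, 0.0057, 0.0394]
ee_rot: [3.141, 0.003, 0.138]
force: [-5.0, -0.8, 3.2]
width: 0.0297
```

Request:
step_arm(commands="-12 0 0 0 0 0; 0 0 0 0 0 0; 0 0 0 0 0 0")

```text
t: 9.85
eef_pos: [0.5086, 0.0048, 0.0398]
ee_rot: [-3.141, -0.001, 0.139]
force: [-0.3, 0.5, -1.2]
width: 0.03
```

```bash
python3 - <<'E'
from h import *
# A3: c (.517,-.1805) yaw -.164
c=np.array([.517,-.1805]);u=np.array([np.cos(-.164),np.sin(-.164)]);t=c-.071*u;print(t)
s=get_state();x,y,_=s['eef_pos']
plan([(x,y,.112,.137,2),(t[0],t[1],.112,-.164,5),(t[0],t[1],.04,-.164,2)])
E
```

```text
[ 0.44695267 -0.16890813]
0 0 0 -36 0 0 0; 0 0 -36 0 0 0; -17 33 0 0 0 0.06; -15 34 0 0 0 0.06; -13 34 0 0 0 0.06; -11 35 0 0 0 0.06; -9 36 0 0 0 0.06; 0 0 36 0 0 0
1 0 0 36 0 0 0
end [ 0.4466 -0.1689  0.0398] -0.161 roll/pitch [-3.1415e+00 -8.0000e-04] t 9.85
```

Request:
step_arm(commands="0 0 -36 0 0 0; 0 0 -36 0 0 0; -17 33 0 0 0 0.06; -15 34 0 0 0 0.06; -13 34 0 0 0 0.06; -11 35 0 0 0 0.06; -9 36 0 0 0 0.06; 0 0 0 0 0 0")

```text
t: 10.85
eef_pos: [0.4456, -0.1706, 0.1116]
ee_rot: [3.142, -0.0, -0.165]
force: [-0.5, -0.1, -0.4]
width: 0.0301
```

Request:
step_arm(commands="0 0 36 0 0 0; 0 0 36 0 0 0; 0 0 0 0 0 0; 0 0 0 0 0 0")

```text
t: 11.35
eef_pos: [0.4473, -0.1688, 0.0405]
ee_rot: [3.141, -0.001, -0.161]
force: [0.9, 0.2, -0.4]
width: 0.0302
```

Request:
step_arm(commands="4 0 0 0 0 0; 4 0 0 0 0 0; 4 0 0 0 0 0; 4 0 0 0 0 0; 4 0 0 0 0 0")

```text
t: 11.98
eef_pos: [0.4658, -0.1723, 0.0395]
ee_rot: [3.141, 0.001, -0.162]
force: [-2.1, 0.3, 2.0]
width: 0.0303
```

Request:
step_arm(commands="5 0 0 0 0 0; 5 0 0 0 0 0")

```text
t: 12.22
eef_pos: [0.4762, -0.1739, 0.0394]
ee_rot: [3.142, 0.0, -0.162]
force: [-3.1, 0.1, 1.5]
width: 0.0301
```

Request:
step_arm(commands="5 0 0 0 0 0; 5 0 0 0 0 0")

```text
t: 12.48
eef_pos: [0.4861, -0.1755, 0.0394]
ee_rot: [3.142, 0.0, -0.162]
force: [-2.2, 0.4, -0.1]
width: 0.0296
```

Request:
step_arm(commands="5 0 0 0 0 0; 5 0 0 0 0 0")

```text
t: 12.72
eef_pos: [0.496, -0.1771, 0.0395]
ee_rot: [-3.142, 0.0, -0.162]
force: [-2.4, -0.4, -0.3]
width: 0.03
```

Request:
step_arm(commands="5 0 0 0 0 0")

```text
t: 12.85
eef_pos: [0.5009, -0.1779, 0.0395]
ee_rot: [3.142, 0.0, -0.162]
force: [-2.2, -0.1, -1.2]
width: 0.0301
```

Request:
step_arm(commands="-15 0 0 0 0 0; 0 0 0 0 0 0; 0 0 0 0 0 0")

```text
t: 13.22
eef_pos: [0.4862, -0.1755, 0.04]
ee_rot: [-3.142, -0.001, -0.161]
force: [-0.2, 0.8, 0.5]
width: 0.03
```

```bash
python3 - <<'E'
from h import *
p=grab_frame('top');save(p,'t2.png')
im=cv2.imread('pics/t2.png')[140:300,85:365];cv2.imwrite('pics/t2c.png',cv2.resize(im,None,fx=2.8,fy=2.8,interpolation=2))
E
```

```text
(no output)
```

View pics/t2c.png

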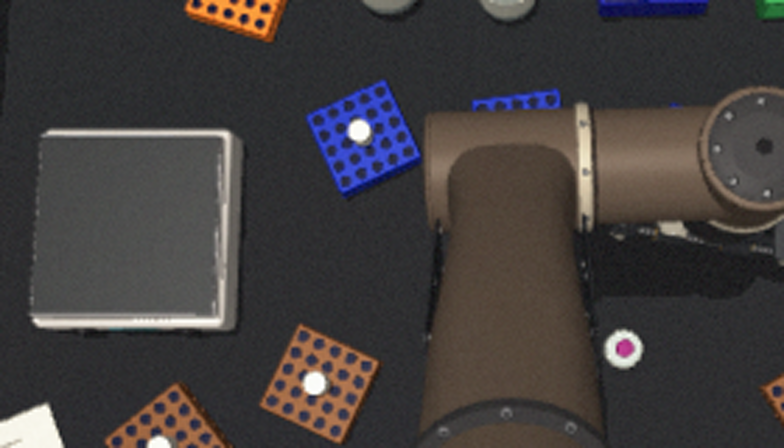

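Request:
step_arm(commands="0 0 -40 0 0 0; 0 0 -50 0 0 0; 20 0 -30 0 0 0; 0 0 0 0 0 0; 0 0 0 0 0 0", jaw=60)

```text
t: 13.9
eef_pos: [0.5051, -0.1786, 0.159]
ee_rot: [-3.141, 0.001, -0.162]
force: [-1.2, 0.5, -0.7]
width: 0.06
```

```bash
python3 - <<'E'
from h import *
s=get_state();p=grab_frame('wrist');save(p,'w2.png');print(np.round(s['eef_pos'],4),np.round(s['ee_rot'],4))
W=p['frame'].astype(int)
m=((W.min(2)>150)).astype(np.uint8)
n,l,st,ce=cv2.connectedComponentsWithStats(m)
for i in range(1,n):
    if st[i,4]>200: print(np.round(ce[i],1),st[i,:],np.round(at_z(p,ce[i],.06,s)[:2],4))
c=at_z(p,(213.6,186.6),.063,s) 
try:
    mm=comp(blue(p),(280,180));print(fit(p,mm,.558,-.187,[-.16],.048,.048,.003,.033,s))
except Exception as e: print(e)
t=grab_frame('top');print('A1 knob',at_z(t,(213.6,186.6),.063))
m=comp(blue(t),(215,188));print('A1',fit(t,m,.578,.184,[.45],.048,.048,.003,.033))
E
```

```text
[ 0.5051 -0.1786  0.159 ] [-3.1413e+00  7.0000e-04 -1.6220e-01]
[271.7 128.7] [ 254  111   37   37 1047] [ 0.5611 -0.1833]
(array([ 0.56041035, -0.18337343, -0.16217112]), np.float64(338.54117647058825), np.float32(17874.0))
A1 knob [0.57783872 0.18171233 0.063     ]
A1 (array([0.57963124, 0.18580263, 0.43879115]), np.float64(58.81960784313725), np.float32(1101.0))
```

View pics/w2.png

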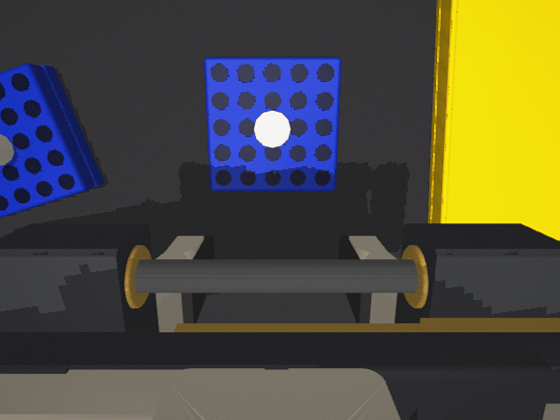

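```bash
python3 - <<'E'
from h import *
plan([(.560,-.185,.159,-.162,2),(.560,-.185,.064,-.162,3)])
E
```

```text
0 28 -1 0 0 0 0; 28 -2 -1 0 0 0; 0 0 32 0 0 0; 0 0 32 0 0 0; 0 0 31 0 0 0
end [ 0.5603 -0.1847  0.0644] -0.162 roll/pitch [3.1415e+00 2.1000e-03] t 14.0
```

Request:
step_arm(commands="28 -1 0 0 0 0; 28 -2 0 0 0 0; 0 0 32 0 0 0; 0 0 32 0 0 0; 0 0 30 0 0 0; 0 0 0 0 0 0")

```text
t: 14.75
eef_pos: [0.5588, -0.1846, 0.0625]
ee_rot: [3.141, 0.007, -0.162]
force: [0.7, 0.3, 0.5]
width: 0.06
```

Request:
step_arm(commands="0 0 0 0 0 0; 0 0 0 0 0 0; 0 0 0 0 0 0; 0 0 0 0 0 0", jaw=15, grip_force=35)

```text
t: 15.25
eef_pos: [0.5616, -0.1848, 0.0662]
ee_rot: [-3.141, -0.001, -0.162]
force: [0.4, 0.7, -0.7]
width: 0.0255
```

Request:
step_arm(commands="0 0 0 0 0 0; 0 0 0 0 0 0; 0 0 -8 0 0 0; 0 0 -15 0 0 0; 0 0 -30 0 0 0; 0 0 -30 0 0 0")

```text
t: 16.0
eef_pos: [0.5607, -0.1846, 0.1493]
ee_rot: [-3.141, 0.002, -0.162]
force: [1.0, 0.1, -10.5]
width: 0.0234
```

```bash
python3 - <<'E'
from h import *
s=get_state();p=grab_frame('wrist');save(p,'w3.png');print(s['force'],s['width'])
plan([(.5265,-.42,.15,-.09,7)])
E
```

```text
[  1.01387669   0.05031393 -10.45892333] 0.023440842651046262
0 0 34 1 0 0 -0.01; 0 34 0 0 0 -0.01; 0 34 1 0 0 -0.01; -1 34 0 0 0 -0.01; -1 34 1 0 0 -0.01; -1 34 0 0 0 -0.01; -2 34 1 0 0 -0.01
end [ 0.5268 -0.4205  0.15  ] -0.091 roll/pitch [ 3.1413 -0.0046] t 16.05
```

View pics/w3.png

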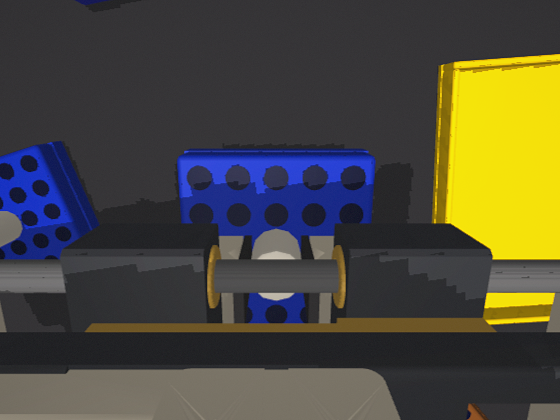

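Request:
step_arm(commands="0 30 0 0 0 -0.01; 0 34 0 0 0 -0.01; 0 34 0 0 0 -0.01; -1 34 0 0 0 -0.01; -1 34 0 0 0 -0.01; -1 34 0 0 0 -0.01; -1 38 0 0 0 -0.01; 0 0 0 0 0 0")

```text
t: 17.05
eef_pos: [0.525, -0.4223, 0.1472]
ee_rot: [-3.141, 0.002, -0.095]
force: [-0.6, 1.4, -9.1]
width: 0.0232
```

Request:
step_arm(commands="0 0 20 0 0 0; 0 0 20 0 0 0; 0 0 20 0 0 0; 0 0 8 0 0 0; 0 0 4 0 0 0; 0 0 0 0 0 0; 0 0 0 0 0 0")

```text
t: 17.92
eef_pos: [0.5268, -0.4204, 0.0774]
ee_rot: [3.141, -0.001, -0.092]
force: [0.4, -0.7, -9.0]
width: 0.0232
```

Request:
step_arm(commands="0 0 2 0 0 0; 0 0 2 0 0 0; 0 0 1 0 0 0; 0 0 0 0 0 0; 0 0 0 0 0 0")

```text
t: 18.55
eef_pos: [0.5267, -0.4204, 0.0721]
ee_rot: [3.141, -0.001, -0.092]
force: [0.2, 1.3, -2.8]
width: 0.023
```

Feet are on the floor and the force is unloading. Half a millimetre more, then release.

Request:
step_arm(commands="0 0 0.5 0 0 0; 0 0 0 0 0 0")

```text
t: 18.8
eef_pos: [0.5266, -0.4205, 0.0717]
ee_rot: [3.141, -0.001, -0.092]
force: [-1.0, -0.5, 0.4]
width: 0.023
```

Request:
step_arm(commands="0 0 0 0 0 0; 0 0 0 0 0 0; 0 0 0 0 0 0; 0 0 0 0 0 0; 0 0 -20 0 0 0; 0 0 -40 0 0 0; 0 0 -50 0 0 0; 0 0 0 0 0 0", jaw=60)

```text
t: 19.8
eef_pos: [0.5286, -0.4216, 0.1863]
ee_rot: [3.138, -0.008, -0.091]
force: [0.6, -0.8, -0.0]
width: 0.0598
```

```bash
python3 - <<'E'
from h import *
s=get_state();p=grab_frame('wrist');save(p,'w4.png')
# above A1, at 0.055 behind along yaw .44
c=np.array([.579,.184]);u=np.array([np.cos(.44),np.sin(.44)]);t=c-.055*u
plan([(t[0],t[1],.19,.44,14)])
E
```

```text
0 -4 -41 0 0 0 -0.04; -2 -41 0 0 0 -0.04; 0 -42 -1 0 0 -0.04; 1 -42 0 0 0 -0.04; 3 -41 -1 0 0 -0.04; 5 -41 0 0 0 -0.04; 6 -41 -1 0 0 -0.04; 8 -41 0 0 0 -0.04
1 10 -40 -1 0 0 -0.04; 11 -40 0 0 0 -0.03; 12 -40 -1 0 0 -0.04; 14 -39 0 0 0 -0.03; 15 -39 -1 0 0 -0.04; 17 -38 0 0 0 -0.03
end [0.5295 0.1605 0.1896] 0.438 roll/pitch [ 3.1401 -0.0044] t 19.85
```

View pics/w4.png

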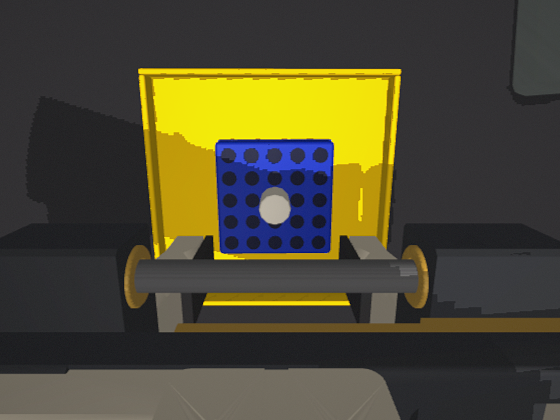

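Rack (knob at (274,205)) stands flat and centred in the tray. Now the grippiest rack.

Request:
step_arm(commands="-4 -41 0 0 0 -0.04; -2 -41 0 0 0 -0.04; 0 -42 0 0 0 -0.04; 1 -42 0 0 0 -0.04; 3 -41 0 0 0 -0.04; 5 -41 0 0 0 -0.04; 6 -41 0 0 0 -0.04; 8 -41 0 0 0 -0.04")

```text
t: 20.85
eef_pos: [0.5266, -0.087, 0.18]
ee_rot: [-3.141, 0.002, 0.229]
force: [1.1, -0.2, 0.0]
width: 0.0601
```

Request:
step_arm(commands="10 -40 0 0 0 -0.04; 11 -40 0 0 0 -0.03; 12 -40 0 0 0 -0.04; 14 -39 0 0 0 -0.03; 15 -39 0 0 0 -0.04; 17 -38 0 0 0 -0.03; 0 0 0 0 0 0; 0 0 0 0 0 0")

```text
t: 21.85
eef_pos: [0.5279, 0.1607, 0.18]
ee_rot: [3.141, 0.002, 0.438]
force: [-0.0, -0.2, -0.8]
width: 0.0602
```

```bash
python3 - <<'E'
from h import *
s=get_state();p=grab_frame('wrist');save(p,'w5.png');print(np.round(s['eef_pos'],4),np.round(s['ee_rot'],4))
W=p['frame'].astype(int)
n,l,st,ce=cv2.connectedComponentsWithStats((W.min(2)>150).astype(np.uint8))
for i in range(1,n):
    if st[i,4]>200: print(np.round(ce[i],1),st[i,:],np.round(at_z(p,ce[i],.06,s)[:2],4))
mm=comp(blue(p),(275,150));r=fit(p,mm,.579,.184,[.44],.048,.048,.003,.033,s);print(r)
x,y=r[0][:2]
plan([(x,y,.185,.44,2),(x,y,.065,.44,4)])
E
```

```text
[0.5279 0.1607 0.18  ] [3.1414e+00 1.9000e-03 4.3850e-01]
[ 57.3 115.3] [    0     0   118   237 13851] [0.5214 0.3275]
[531.1  24. ] [ 500    0   60   53 2875] [0.7102 0.062 ]
[273.1 124. ] [256 107  35  35 952] [0.5799 0.1886]
[467.8 214. ] [445 201  50  23 833] [0.5821 0.0283]
[182.3 247.6] [156 236  47  24 717] [0.4662 0.2126]
[369.5 247.6] [349 236  48  24 726] [0.5272 0.0821]
[294.1 279.9] [ 135  265  284   27 3064] [0.4781 0.1228]
[168.5 310.7] [155 293  28  39 903] [0.4105 0.2029]
[383.1 307.5] [370 293  28  30 758] [0.4865 0.0471]
[198.  394.7] [    0   368   400    52 19535] [0.3447 0.1507]
[551.8 411.8] [543 404  17  16 246] [ 0.4595 -0.1384]
(array([0.57996831, 0.18848363, 0.44576705]), np.float64(175.86666666666667), np.float32(15609.0))
0 29 -2 -2 0 0 -0; 30 -2 -3 0 0 -0; 0 0 30 0 0 -0; 0 0 30 0 0 -0; 0 0 30 0 0 -0; 0 0 30 0 0 -0
end [0.5798 0.1889 0.0653] 0.438 roll/pitch [3.1414e+00 1.6000e-03] t 21.9
```

View pics/w5.png

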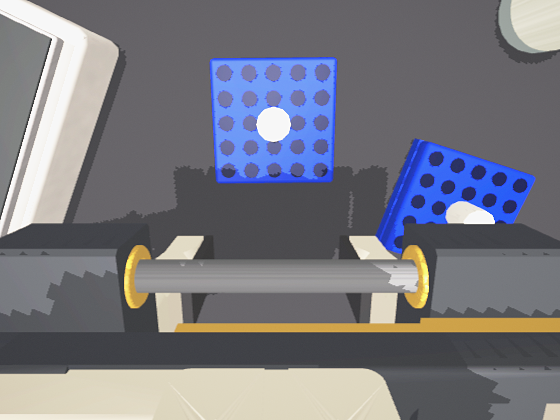

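Request:
step_arm(commands="29 -1 0 0 0 0; 30 -1 0 0 0 0; 0 0 30 0 0 0; 0 0 30 0 0 0; 0 0 30 0 0 0; 0 0 22 0 0 0; 0 0 0 0 0 0; 0 0 0 0 0 0")

```text
t: 22.9
eef_pos: [0.5817, 0.1874, 0.0699]
ee_rot: [3.141, -0.001, 0.438]
force: [-0.2, 0.0, 0.0]
width: 0.0605
```

Request:
step_arm(commands="0 0 2 0 0 0; 0 0 0 0 0 0; 0 0 0 0 0 0; 0 0 0 0 0 0; 0 0 0 0 0 0; 0 0 0 0 0 0", jaw=15)

```text
t: 23.65
eef_pos: [0.5812, 0.1878, 0.0672]
ee_rot: [3.141, -0.0, 0.438]
force: [-0.8, -1.1, 3.5]
width: 0.023
```

Request:
step_arm(commands="0 0 -8 0 0 0; 0 0 -20 0 0 0; 0 0 -35 0 0 0; 0 0 -40 0 0 0; 0 0 -35 0 0 0; 0 0 0 0 0 0")

```text
t: 24.4
eef_pos: [0.5819, 0.1885, 0.2071]
ee_rot: [-3.141, -0.004, 0.438]
force: [1.0, 1.0, -10.3]
width: 0.0232
```

```bash
python3 - <<'E'
from h import *
s=get_state();print(s['force'],s['width'])
plan([(.476,.4175,.2,.0,8)])
E
```

```text
[  1.01011428   0.978942   -10.33330115] 0.023217518509276946
0 0 -32 1 0 0 0.05; -1 -31 1 0 0 0.06; -3 -31 1 0 0 0.05; -5 -31 1 0 0 0.06; -7 -31 1 0 0 0.05; -8 -31 1 0 0 0.06; -10 -30 1 0 0 0.05; -12 -29 0 0 0 0.06
end [0.4761 0.4176 0.2001] -0.002 roll/pitch [-3.1406 -0.0043] t 24.4
```

Request:
step_arm(commands="0 -30 0 0 0 0.05; -1 -31 1 0 0 0.06; -3 -31 1 0 0 0.05; -5 -31 1 0 0 0.06; -7 -31 1 0 0 0.05; -8 -31 1 0 0 0.06; -10 -30 1 0 0 0.05; -12 -31 0 0 0 0.06")

```text
t: 25.4
eef_pos: [0.4741, 0.4167, 0.1954]
ee_rot: [3.138, 0.004, -0.004]
force: [0.9, 0.9, -8.9]
width: 0.0231
```

Request:
step_arm(commands="0 0 15 0 0 0; 0 0 15 0 0 0; 0 0 0 0 0 0; 0 0 0 0 0 0")

```text
t: 25.9
eef_pos: [0.4764, 0.4165, 0.1689]
ee_rot: [3.141, 0.0, -0.002]
force: [0.0, 0.0, -8.5]
width: 0.0233
```

```bash
python3 - <<'E'
from h import *
p=grab_frame('scene');save(p,'s6.png')
s=get_state();print(s['eef_pos'],s['ee_rot'])
E
```

```text
[0.47655826 0.41676767 0.16940219] [-3.14126408e+00 -4.88567321e-04 -2.41787333e-03]
```

View pics/s6.png

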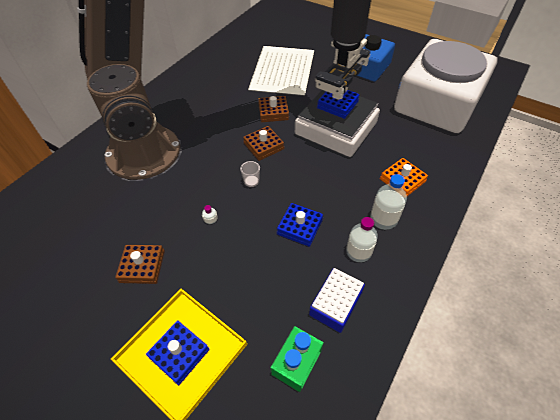

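Request:
step_arm(commands="0 0 6 0 0 0; 0 0 4 0 0 0; 0 0 2 0 0 0; 0 0 0 0 0 0; 0 0 0 0 0 0")

```text
t: 26.58
eef_pos: [0.4761, 0.4172, 0.1572]
ee_rot: [-3.141, -0.0, -0.002]
force: [-0.7, 0.3, -8.9]
width: 0.0231
```

Request:
step_arm(commands="0 0 2 0 0 0; 0 0 1 0 0 0; 0 0 0 0 0 0; 0 0 0 0 0 0")

```text
t: 27.08
eef_pos: [0.476, 0.4171, 0.1541]
ee_rot: [3.142, -0.0, -0.002]
force: [-0.3, 0.2, -8.7]
width: 0.0228
```

Request:
step_arm(commands="0 0 0.5 0 0 0; 0 0 0 0 0 0; 0 0 0 0 0 0")

```text
t: 27.45
eef_pos: [0.476, 0.4171, 0.1536]
ee_rot: [-3.141, -0.0, -0.002]
force: [-1.1, 0.5, -8.5]
width: 0.0231
```

Request:
step_arm(commands="0 0 0.7 0 0 0; 0 0 0 0 0 0; 0 0 0 0 0 0")

```text
t: 27.82
eef_pos: [0.476, 0.4173, 0.1534]
ee_rot: [-3.141, -0.0, -0.002]
force: [-3.1, 0.3, -1.5]
width: 0.0232
```

Request:
step_arm(commands="0 0 0.7 0 0 0; 0 0 0 0 0 0; 0 0 0 0 0 0")

```text
t: 28.2
eef_pos: [0.476, 0.4173, 0.1533]
ee_rot: [-3.141, -0.001, -0.001]
force: [-6.4, -0.9, 2.6]
width: 0.0234
```

Request:
step_arm(commands="0 0 -0.5 0 0 0; 0 0 0 0 0 0; 0 0 0 0 0 0; 0 0 0 0 0 0; 0 0 0 0 0 0; 0 0 -20 0 0 0; 0 0 -40 0 0 0; 0 0 -50 0 0 0", jaw=60)

```text
t: 29.2
eef_pos: [0.4756, 0.4166, 0.2628]
ee_rot: [3.14, 0.001, -0.002]
force: [1.0, 0.8, -0.2]
width: 0.0598
```

Request:
step_arm(commands="-40 -40 0 0 0 0; -40 -50 0 0 0 0; -40 -50 0 0 0 0; -20 -20 0 0 0 0; 0 0 0 0 0 0; 0 0 0 0 0 0")

```text
t: 29.95
eef_pos: [0.3384, 0.5746, 0.2625]
ee_rot: [3.141, 0.0, -0.002]
force: [0.2, 0.0, 0.1]
width: 0.06
```

```bash
python3 - <<'E'
from h import *
p=grab_frame('top');save(p,'t7.png');q=grab_frame('scene');save(q,'s7.png')
s=get_state();print(s['eef_pos'],s['t'],s['width'])
b=blue(p)
for n,px,x,y,w,z in [('A1',(140,220),.476,.4175,0,.086),('A2',(272,192),.577,.014,.137,0),('A3',(413,207),.5265,-.42,-.09,.005)]:
    try: print(n,fit(p,comp(b,px),x,y,[w],.048,.048,z+.003,z+.033))
    except Exception as e: print(n,e)
E
```

```text
[0.33892751 0.57422864 0.26275665] 30.05 0.06002964672575206
A1 (array([ 0.47279503,  0.41505844, -0.00341449]), np.float64(24.199999999999996), np.float32(1307.0))
A2 (array([0.57839485, 0.01446641, 0.13672242]), np.float64(61.850980392156856), np.float32(1117.0))
A3 (array([ 0.52613538, -0.42273921, -0.08739317]), np.float64(58.568627450980394), np.float32(1099.0))
```

View pics/t7.png

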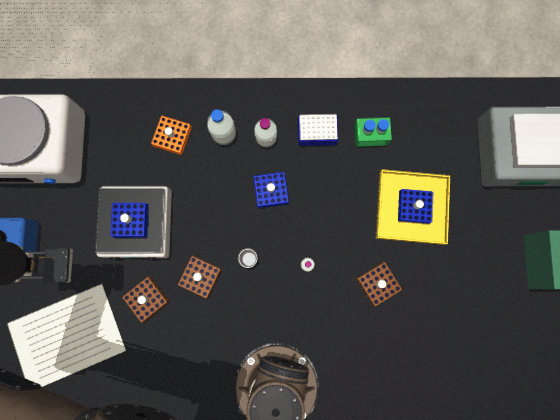

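View pics/s7.png

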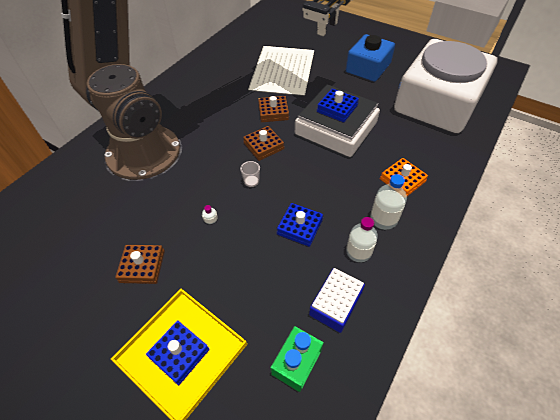

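All three racks stand where they should and nothing else has moved, so I'm handing in.

```bash
python3 -c "
from station import *
print(job_done())"
```

```text
the job is handed in; nothing more can be done
None
```

I tested all three racks and put them away as asked, then handed the job in at about 30 s of the 72 s allowed. All three are upright and the gripper is clear and touching nothing.

| Rack (by starting place) | Slide on the bench | Push force | Verdict | Final place |
|---|---|---|---|---|
| Left (largest y) | about 51 mm | about 9 N | best grip | shaker platform |
| Middle | about 44 mm | about 5.3 N | middling | standing on the black bench |
| Right (smallest y) | about 43 mm | about 2.3 N | slipperiest | flat inside the yellow tray |

**Last check:** The final top and scene views show the shaker rack within about 4 mm of the platform centre and the tray rack within about 3 mm of the tray centre. In those views, by eye, the other things on the bench are where they were.

**What disagreed:** The push forces were higher than the nominal 5.5, 2.6 and 1 N. For the first two racks, finger friction also pressed the rack down lightly during the push, by about 7 N and 4 N. Correcting for that gives roughly 5.2 and 3.6 N; the 2.3 N for the right rack is uncorrected, as it had little downward load. The order is clear either way.

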